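# Set the plate shaker to its fast speed and start it

### The job

Get the plate shaker on the lab bench ready and running: push the well plate along its platform until it sits flush against the back fence, then slide the speed lever from its off end past the first click all the way to the second stop, and then press the start button down and let go. Only push and press with the fingertips: do not lift the plate, and leave the bottle, the tip box and the beaker where they stand.

Things in the scene. Friction and masses are not known exactly. Their poses are not given: they have to be found in the camera images.
- shaker: Grey plate shaker fixed on the bench, 280 (x) x 240 (y) mm. Origin: centre of its underside, at bench height; x points from its console (edge towards the robot) to its back fence, y to the left seen from the robot, z up. Console deck: flat, 70 mm above the bench, x -140 to -45 mm, with the speed lever in a slot along y and the start button at its right (smaller y).
- fence (a point): Foot of the back fence, at the middle of its front face, (117.5, 0, 80) mm in the shaker's frame. The steel fence runs across y, 14 mm high, at the far end of the aluminium platform, whose top is 80 mm above the bench (shaker x -42 to 132 mm). Two steel side guides, 10 mm high, inner faces at y = +-66.5 mm, x -7 to 117 mm; open towards the console.
- plate: White 24-well deep plate, 85 (x) x 127 (y) x 32 mm high, 125 to 255 g, loose on the platform between the side guides (3 mm play each side). Foot 6 mm high; above it the wall is set back 2 mm all round. Origin: centre of its underside; axes as the shaker's. Starts 20 to 35 mm short of the fence; flush against it, its origin is at x = 75 mm in the shaker's frame.
- speed (a joint): Speed lever's travel, m: 0 = off (its start), 0.030 = first click (slow), 0.060 = second stop, the hard end of the slot (fast). Slides along the shaker's +y (left seen from the robot). A detent holds it at each of the three: leaving off or the first click takes about 6 to 7 N; once over the ridge midway between places it is drawn into the next.
- lever_knob (a point): Top centre of the speed lever's black knob, 112 mm above the bench. The knob is 18 (shaker x) x 14 (shaker y) mm and 24 mm tall on a thin steel stem; its lower face is 18 mm above the console deck. At off it lies at (-95, 20) mm in the shaker's frame, at the second stop at (-95, 80) mm.
- start_top (a point): Top centre of the white round start button, 28 mm diameter, on the console's right part; it moves straight down. At (-95, -75) mm in the shaker's frame, 92 mm above the bench when up.
- start (a joint): Start button's travel, m: 0 = up, 0.006 = fully down; it springs back. Fully down takes about 5 N.
- bottle: Amber reagent bottle with a white cap, 64 mm diameter, 150 mm tall, standing beside the shaker; origin at the centre of its underside. To be left alone.
- tipbox: Closed pipette-tip box, 122 x 87 x 67 mm, standing beside the shaker; origin at the centre of its underside. To be left alone.
- beaker: Small glass beaker, 60 mm across the rim, 75 mm tall, standing beside the shaker; origin at the centre of its underside. To be left alone.
Mind the look-alikes: they are no part of the job. Leave any brown look-alike of the plate alone.

How it is judged:
On the way, in this order (a step that is already met when the one before it is completed fails the run):
1. the plate is pushed flush against the back fence (x of plate in the frame of shaker above 0.0715 m and angle between the x axis of plate and the x axis of shaker, either way round below 0.04 rad and z of plate in the frame of shaker below 0.084 m and angle between plate's own z axis and vertical below 0.06 rad), for 0.2 s.
2. the speed lever is slid past the first click to the second stop (all of step 1 and value of joint speed above 0.055 m), for 0.2 s.
3. the start button is pressed down (value of joint start above 0.004 m and value of joint speed above 0.055 m), for 0.05 s.
At the end, for the whole second after the job is handed in: The plate lies flat against the back fence (within 3.5 mm, square within 0.04 rad, at rest), the speed lever is at its second stop (beyond 55 of 60 mm), the start button is up again (within 2 mm), and the bottle, tip box and beaker stand upright (all of step 2 and value of joint start below 0.002 m and linear speed of plate below 0.01 m/s and angle between each of bottle, tipbox, beaker's own z axis and vertical below 0.15 rad); the robot touches nothing.
It fails at once if the start button is pressed before the lever is at the second stop (value of joint start above 0.004 m and value of joint speed below 0.05 m).
It fails at once if the plate is lifted or tipped (z of plate in the frame of shaker above 0.088 m or angle between plate's own z axis and vertical above 0.2 rad).
It fails at once if the bottle, tip box or beaker is moved more than 20 mm or tipped (distance of any of bottle, tipbox, beaker from where it was at the start of the episode above 0.02 m or angle between any of bottle, tipbox, beaker's own z axis and vertical above 0.25 rad).
It also fails if it takes over 48 s, if anything falls off the work surface, if the arm or the gripper's body presses on something with over 40 N, if the wrist force passes 120 N, or if a joint passes its speed limit or range.

### The arm

A 6-joint arm with a two-finger parallel gripper is mounted at the origin on the work surface. World frame = base frame: x ahead of the robot, y to its left, z up, the work surface at z = 0. Lengths are in m, angles in rad, forces in N, time in s.
With the tool pointing down it reaches from about 0.275 to 0.775 m from the base axis. Payload 14.6 kg.
Tool frame: the origin (TCP) lies at the very end of the fingers, on their centre line; the grasp point (between the pads) lies r.hold_point_z behind it (r.hold_point_z is the distance from the TCP to the grasp point, in m); z points along the fingers, y is the line along which they close (so a half turn about z gives the same grasp; the last joint's range is limited). The gripper opens to 85 mm and grips with 20 to 120 N. Pads are 22 mm wide; open, the fingers measure 114 mm over their backs; the gripper's body (76 mm by 85 mm) begins 54 mm behind the grasp point. The pads swing forward as they close: fully open they stand 13 mm farther back than shut.
Start: joints at [-0.155, 0.263, -0.048, 1.259, 0, 1.415], TCP at [0.525, -0, 0.231] pointing down, gripper open.
Joint ranges: [-2.65, 2.65], [-0.89, 1.7], [-1.18, 1.37], [-2.13, 2.11], [-1.35, 1.29], [-3.14, 3.14]. Speed limits (rad/s): [1.89, 1.89, 2.57, 2.79, 3.14, 3.14].

### API

Orientations are given as a rotation vector (axis times angle).
In Python, from cell import r, grip, vision, workorder gives the robot as it stands. Calls block until the motion is done:
- r.goto(position, orientation): joint-space move of the TCP to a pose.
- r.movel(position, speed=0.15, orientation=None, guard=None): straight line of the TCP; orientation=None keeps the orientation; speed is the mean speed in m/s. With guard (N) it stops when the force on the tool has changed by that much, and returns True; else False.
- r.movej(angles): joint-space move.
- grip(opening): finger opening in m; the grip force is fixed at half the most; returns when the fingers have stopped.
- r.sleep(seconds).
- r.ik(position, orientation): joint angles nearest the present ones, or None.
- r.state(): the state.
- vision.capture(name): name is "scene" or "side" or "wrist"; returns the picture (420x560x3 uint8, red, green, blue); there is no depth.
- vision.camera_info(name): a dict with "intrinsics" (3x3 intrinsics, pixels), "rvec" (rotation vector, rad) and "tvec" (3), from world to camera coordinates, as OpenCV has them. Camera axes: x right, y down, z forward; pixel columns grow to the right and rows downward; lengths in m; the calibration is good to about 2 mm. A picture is of the moment at which its call begins: read the wrist's pose just before it. camera_info takes no time and is no camera call; for the wrist camera it gives the pose at the moment of the call.
A pose or a line that the arm cannot do raises r.IKError and nothing moves.
- workorder.sign_off(): hands the job in; it is judged then, once.
The state is a dict: "time_s": time; "q": joint angles; "joint_vel": joint speeds; "joint_torque": joint torques, N m; "tool_pos": TCP position; "tcp_rot": TCP orientation; "wrist_force": force on the tool from outside, world axes, zero at the start; "ft_torque": the same for the moment, N m; "grip_width": finger opening in m; "finger_force": force on a finger pad.
Only numpy, scipy, OpenCV 4.12 (cv2) and the standard library are available. Lean on these libraries where they do the work, as an engineer would, in place of code of your own. Each camera call takes 0.05 s, during which the arm holds its last target. There are 200 camera calls.

## Working session

There is one attempt and no reset: what is moved stays moved. The work goes in short steps, each a Python script; the robot and the scene stay as the last script left them, time stands still between calls to the robot, and variables do not carry over. Pictures are saved under pics/ and viewed, at most 10 in all, crops included, and the job is handed in when it is done.

```bash
ls; mkdir -p pics; python3 - <<'E'
from cell import r,grip,vision
import cv2,numpy as np
for n in ["scene","side"]:
    im=vision.capture(n); cv2.imwrite(f"pics/{n}0.png",im[:,:,::-1]); print(n,vision.camera_info(n))
print(r.state(), r.hold_point_z)
E
```

```text
pics
scene {'intrinsics': array([[483.98592647,   0.        , 282.55014281],
       [  0.        , 483.98592647, 209.78555558],
       [  0.        ,   0.        ,   1.        ]]), 'rvec': array([ 1.75992562,  1.64982856, -0.74205955]), 'tvec': array([-0.1133405 , -0.29241449,  1.51767532])}
side {'intrinsics': array([[422.84041397,   0.        , 283.78588791],
       [  0.        , 422.84041397, 209.25859724],
       [  0.        ,   0.        ,   1.        ]]), 'rvec': array([ 2.12430728, -0.2537321 ,  0.12108189]), 'tvec': array([-0.54078865,  0.21082105,  1.01485561])}
{'time_s': 0.1, 'q': array([-1.55286221e-01,  2.63496681e-01, -4.88513136e-02,  1.25939698e+00,
        3.01919106e-05,  1.41551244e+00]), 'joint_vel': array([ 0.00137208,  0.00036043,  0.00172946,  0.00048036, -0.00207764,
        0.00023751]), 'joint_torque': array([ 3.99830533e-03, -6.38578105e+01,  3.85062754e+01,  9.92193818e-03,
       -8.72614100e-05, -2.47696767e-05]), 'tool_pos': array([5.24767108e-01, 4.71939822e-05, 2.30870123e-01]), 'tcp_rot': array([-2.22088944e+00, -2.22088423e+00,  8.39511218e-04]), 'wrist_force': array([ 0.39052425, -0.21240341, -0.59645963]), 'ft_torque': array([ 0.01032182, -0.00479021,  0.02288432]), 'finger_force': 0.0, 'grip_width': 0.0853387289933902} 0.0187
```

View pics/scene0.png

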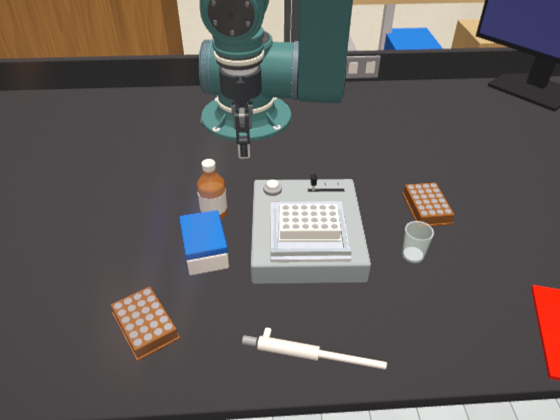

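View pics/side0.png

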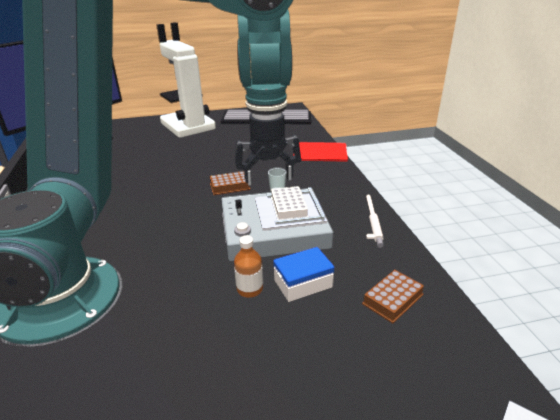

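The plate candidates in the scene view are the white plate at (310,222), the brown block at (145,321) and the brown block at (428,203). I choose the white one on the grey shaker, and will check it in a close crop. The start button is at (272,186) and the knob at (314,180).

```bash
python3 - <<'E'
from cell import vision
import cv2
im=cv2.imread("pics/scene0.png")[165:290,235:385]
cv2.imwrite("pics/c1.png",cv2.resize(im,None,fx=4.8,fy=4.8,interpolation=cv2.INTER_CUBIC))
cv2.imwrite("pics/w0.png",vision.capture("wrist")[:,:,::-1])
print(vision.camera_info("wrist"))
E
```

```text
{'intrinsics': array([[324.5653118 ,   0.        , 285.18786893],
       [  0.        , 324.5653118 , 207.92532488],
       [  0.        ,   0.        ,   1.        ]]), 'rvec': array([-2.87176560e+00, -1.70114445e-04, -1.42288605e-04]), 'tvec': array([-0.52544609, -0.03352272,  0.37658061])}
```

View pics/c1.png

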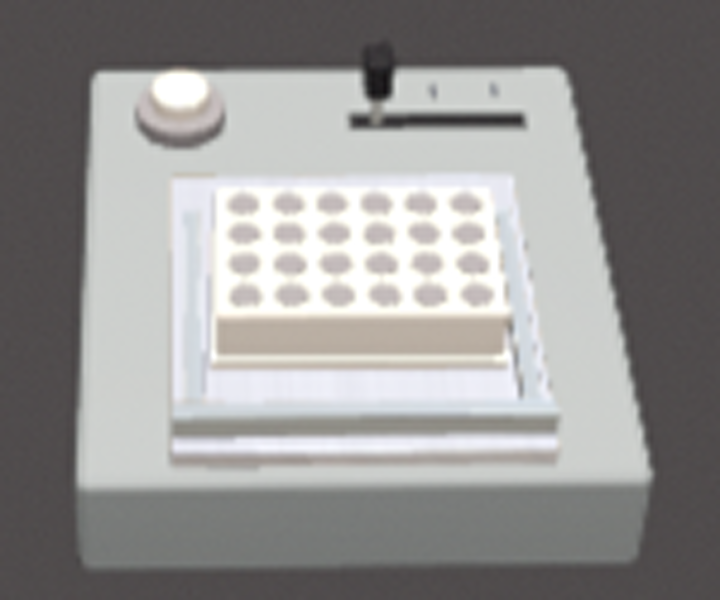

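View pics/w0.png

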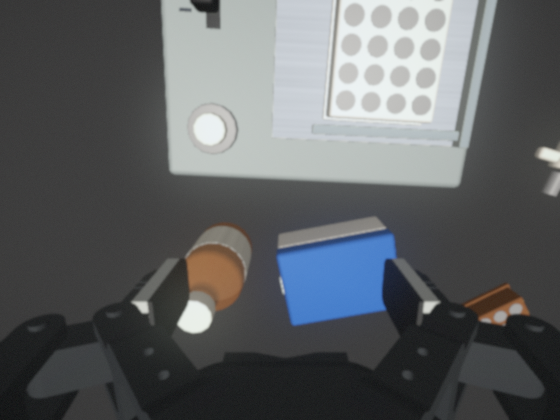

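The crop confirms the choice. It is the white 24-well plate between the guides, with a gap to the fence at crop (365,415). Next I fit the shaker pose from the deck corners and the button.

```bash
cat > geo.py <<'E'
import numpy as np,cv2
from cell import vision
def ray(n,uv,z,ci=None):
    ci=ci or vision.camera_info(n); R=cv2.Rodrigues(ci["rvec"])[0]; t=ci["tvec"]
    d=R.T@np.linalg.solve(ci["intrinsics"],[uv[0],uv[1],1]); c=-R.T@t
    return c+d*(z-c[2])/d[2]
E
python3 - <<'E'
from geo import *
C=lambda u,v:(235+(u+.5)/4.8-.5,165+(v+.5)/4.8-.5)
obs=[("scene",C(91,69),.07,-.14,-.12),("scene",C(571,66),.07,-.14,.12),("scene",C(653,484),.07,.14,.12),("scene",C(77,490),.07,.14,-.12),
("scene",C(180,90),.092,-.095,-.075),("scene",C(378,50),.112,-.095,.020),("wrist",(210,129),.092,-.095,-.075),("wrist",(169,173),.07,-.14,-.12),("wrist",(463,187),.07,.14,-.12)]
W=np.array([ray(n,p,z)[:2] for n,p,z,_,_ in obs]); S=np.array([o[3:] for o in obs])
def fit(W,S):
    wc,sc=W.mean(0),S.mean(0);a=(S-sc);b=(W-wc)
    th=np.arctan2((a[:,0]*b[:,1]-a[:,1]*b[:,0]).sum(),(a*b).sum())
    R=np.array([[np.cos(th),-np.sin(th)],[np.sin(th),np.cos(th)]]);o=wc-R@sc
    return th,R,o
th,R,o=fit(W,S);print("yaw",th,"o",o);print(np.round((W-(S@R.T+o))*1e3,1))
inS=lambda p:np.round(R.T@(p[:2]-o)*1e3,1)
for n,p in [("topfar-",(217,315)),("topfar+",(508,315)),("topnear-",(215,187)),("topnear+",(492,187))]: print(n,inS(ray("scene",C(*p),.112)))
for n,p in [("footfar-",(211,366)),("footfar+",(507,368))]: print(n,inS(ray("scene",C(*p),.08)))
for n,p in [("w near-",(329,118)),("w far-",(434,122))]: print(n,inS(ray("wrist",p,.112)))
print("cap",inS(ray("scene",(208,165),.15)),"wrist cap",inS(ray("wrist",(195,314),.15)))
np.savez("pose.npz",th=th,R=R,o=o)
E
```

```text
yaw -0.046079012082495346 o [0.55981324 0.12932388]
[[-0.9 -0.5]
 [-0.2  0.3]
 [ 1.4 -3.3]
 [ 1.2  0.4]
 [-0.2 -1. ]
 [-4.3 -1.5]
 [ 0.9  0.6]
 [ 2.1  2.7]
 [-0.1  2.2]]
topfar- [ 82.4 -61.4]
topfar+ [84.2 59.9]
topnear- [  0.3 -60.9]
topnear+ [ 2. 62.]
footfar- [ 80.3 -63.8]
footfar+ [83.4 62.3]
w near- [  2.2 -61. ]
w far- [ 83.7 -60.2]
cap [ -88.5 -217.1] wrist cap [ -95. -213.]
```

```bash
cat >> geo.py <<'E'
from cell import r,grip
from scipy.spatial.transform import Rotation as Ro
P=np.load("pose.npz"); th,R2,o=float(P["th"]),P["R"],P["o"]
def w(x,y,z): return np.r_[R2@[x/1e3,y/1e3]+o,z/1e3]
def inS(p): return np.round(np.r_[R2.T@(np.array(p[:2])-o),p[2]]*1e3,1)
def ori(a): return (Ro.from_euler("z",th+a)*Ro.from_matrix(np.diag([1.,-1,-1]))).as_rotvec()
def best(a,p):  # of two equivalent half turns, the one with least wrist travel
    c=[(abs(r.ik(p,ori(b))-r.state()["q"]).max(),b) for b in (a,a+np.pi) if r.ik(p,ori(b)) is not None]
    return ori(min(c)[1])
def rep(s): st=r.state(); print(s,round(st["time_s"],1),inS(st["tool_pos"]),np.round(st["wrist_force"],1),round(st["grip_width"],3))
E
python3 - <<'E'
from geo import *
grip(0.05); rep("grip")
r.goto(w(-32,0,170),best(0,w(-32,0,170))); rep("above")
print(r.movel(w(-32,0,92),0.1,guard=10)); rep("down")
print(r.movel(w(10,0,92),0.04,guard=14)); rep("push")
print(r.movel(w(32,0,92),0.02,guard=10)); rep("end")
cv2.imwrite("pics/s1.png",cv2.resize(vision.capture("scene")[155:290,225:405,::-1],None,fx=4,fy=4,interpolation=cv2.INTER_CUBIC))
E
```

```text
grip 0.6 [ -28.8 -130.8  231.3] [-0.4 -0.6  0.5] 0.05
above 1.8 [-31.8  -0.2 170.2] [0.4 0.3 0.9] 0.05
False
down 2.7 [-31.6  -0.   92.5] [-0.7  0.8  0.4] 0.049
False
push 3.9 [10.1  0.  92. ] [ 0.9 -0.8  0.3] 0.05
True
end 4.6 [21.9  0.  91.4] [0.  0.3 0. ] 0.05
```

View pics/s1.png

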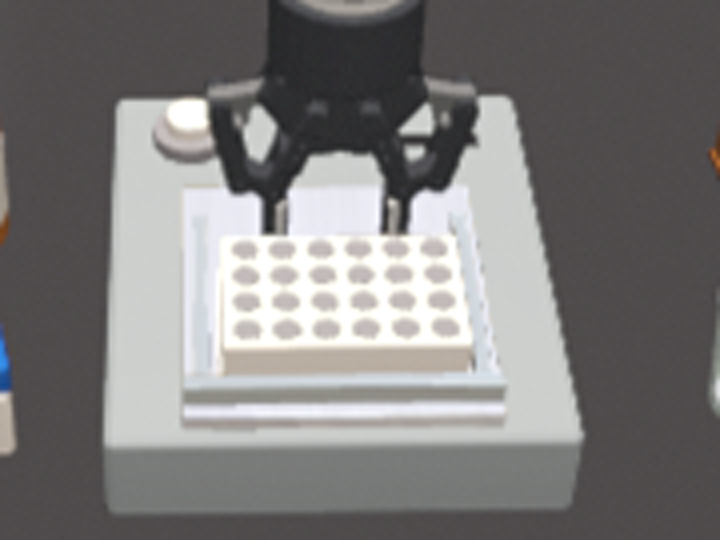

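The plate's far edge is now about at the fence (crop row 370). I'll push once more, slowly, to be sure it is seated, then back off and measure.

```bash
python3 - <<'E'
from geo import *
print(r.movel(w(32,0,92),0.01,guard=20)); rep("end")
r.sleep(.3); rep("hold")
r.movel(w(-10,0,92),0.08); r.movel(w(-10,0,170),0.2); grip(0.0); rep("up")
r.goto(w(-95,-18,170),best(np.pi/2,w(-95,-18,170))); rep("lever above")
im=vision.capture("scene")[155:290,225:405,::-1]
cv2.imwrite("pics/s2.png",cv2.resize(im,None,fx=4,fy=4,interpolation=cv2.INTER_CUBIC))
E
```

```text
True
end 5.1 [21.7 -0.  91. ] [-0.9  0.2 -0.1] 0.05
hold 5.4 [21.6 -0.  90.8] [-0.1 -0.4 -0.1] 0.05
up 7.0 [-10.1   0.  169.9] [-0.2  0.1  0.4] -0.0
lever above 8.4 [-94.8 -18.  170. ] [-0.3  0.7 -0.8] 0.0
```

View pics/s2.png

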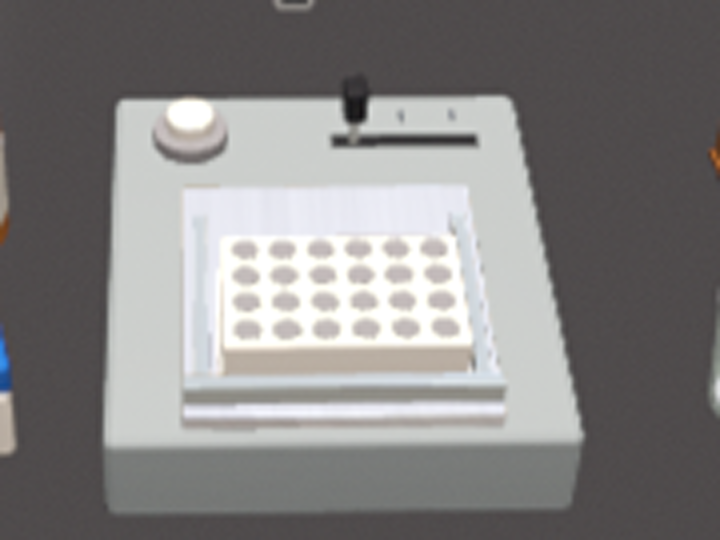

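```bash
python3 - <<'E'
from geo import *
C=lambda u,v:(225+(u+.5)/4-.5,155+(v+.5)/4-.5)
for p in [(222,347),(471,347),(222,236),(457,236)]: print(inS(ray("scene",C(*p),.112)))
for p in [(184,387),(505,385)]: print("fence top", inS(ray("scene",C(*p),.094)))
E
```

```text
[113.9 -61.3 112. ]
[115.8  60.2 112. ]
[ 32.5 -59.9 112. ]
[ 34.2  62.2 112. ]
fence top [123.3 -80.1  94. ]
fence top [124.3  77.5  94. ]
```

The plate measures within about 1 mm of flush and square, and the contact was rigid on both pushes. Now the lever.

```bash
python3 - <<'E'
from geo import *
print(r.movel(w(-95,-18,94),0.1,guard=10)); rep("down")
print(r.movel(w(-95,30,94),0.04,guard=25)); rep("mid")
print(r.movel(w(-95,72,94),0.03,guard=18)); rep("end")
r.sleep(.3); rep("hold")
cv2.imwrite("pics/s3.png",cv2.resize(vision.capture("scene")[155:290,225:405,::-1],None,fx=4,fy=4,interpolation=cv2.INTER_CUBIC))
E
```

```text
False
down 9.4 [-94.7 -18.   94.4] [ 0.1 -0.2  0.6] -0.0
False
mid 10.8 [-95.   29.9  94. ] [-0.9  0.5  0.3] -0.0
True
end 11.8 [-95.   61.9  93.9] [-0.  -7.9  5.1] 0.0
hold 12.1 [-95.   61.8  93.9] [ 0.2 -5.6  5.7] -0.0
```

View pics/s3.png

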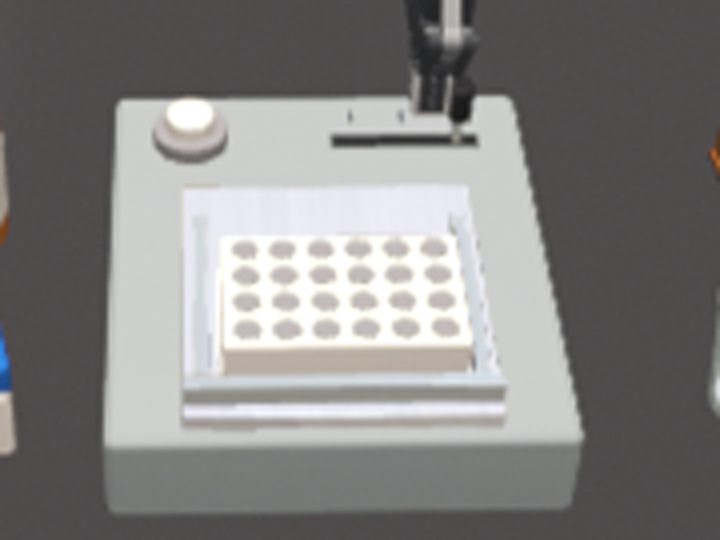

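The stem is at the far end of the slot (crop 458,138), and TCP y of 61.8 mm matches the 62 mm expected at the second stop. Now the button.

```bash
python3 - <<'E'
from geo import *
r.movel(w(-95,45,94),0.08); r.movel(w(-95,45,150),0.15); r.movel(w(-95,-75,150),0.2); r.movel(w(-95,-75,100),0.1); rep("above")
print(r.movel(w(-95,-75,83),0.02,guard=12)); rep("pressed")
r.sleep(.2); rep("hold")
r.movel(w(-95,-75,170),0.15); r.sleep(.5); rep("up")
cv2.imwrite("pics/s4.png",cv2.resize(vision.capture("scene")[155:290,185:445,::-1],None,fx=3,fy=3,interpolation=cv2.INTER_CUBIC))
E
```

```text
above 14.4 [-94.8 -74.6 100.3] [1.1 0.1 0. ] -0.0
True
pressed 15.1 [-94.8 -75.   85.9] [-3.6 -0.4 13.5] 0.0
hold 15.3 [-94.8 -75.   85.9] [-2.2 -0.5 13.3] -0.001
up 16.5 [-95.  -75.  169.9] [-0.2  0.5  0.7] 0.0
```

View pics/s4.png

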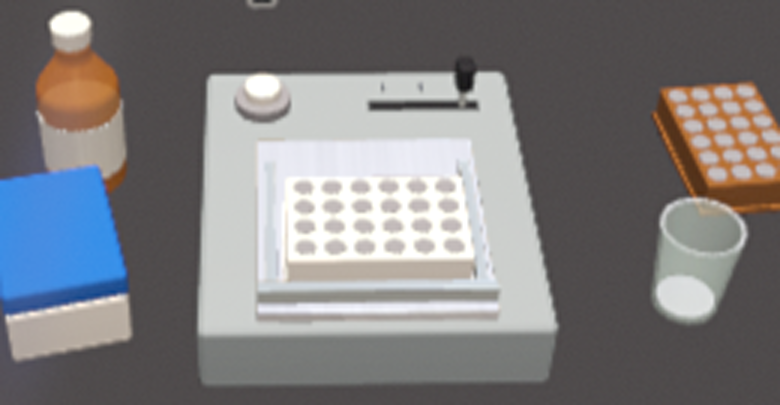

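The button bottomed at 85.9 mm (fully down) and has sprung back. The lever is at the far stop (463,75), the plate is against the fence, and the bottle, tip box and beaker are standing where they were.

```bash
python3 -c "
from cell import workorder
print(workorder.sign_off())"
```

```text
the job is handed in; nothing more can be done
None
```

The job is handed in at about 17 s of robot time: the plate sits against the back fence, the speed lever is at its second stop, and the start button was pressed fully down and has sprung back; no verdict was returned.

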